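# Load the parts washer and open the cleaner bottle

### The arm

A 7-joint arm with a two-finger parallel gripper is mounted at the origin on a cart in front of the work surface, level with it; the furniture and walls round the work are solid. World frame = base frame: x ahead of the robot, y to its left, z up, the work surface at z = 0. Lengths are in m, angles in rad, forces in N, time in s.
With the tool pointing down it reaches from about 0.4 to 0.9 m from the base axis. Payload 5.5 kg.
Tool frame: the origin (TCP) lies on the centre line of the jaws, within the pads' length; the fingertips stand manip.tip_reach ahead of it and the grasp point (between the pads) lies 6 mm ahead of it (manip.tip_reach is the distance from the TCP to the fingertips, in m); z points along the fingers, y is the line along which they close (so a half turn about z gives the same grasp; the last joint's range is limited). The gripper opens to 85 mm and grips with 20 to 120 N. Pads are 22 mm wide; open, the fingers measure 114 mm over their backs; the gripper's body (76 mm by 85 mm) begins 54 mm behind the grasp point. The pads swing forward as they close: fully open they stand 13 mm farther back than shut.
Start: joints at [-0.98, 0.501, -0.427, 1.55, 0.221, 1.138, -0.21], TCP at [0.209, 0.615, 0.256] pointing down, gripper open.
Joint ranges: [-2.88, 2.88], [-0.31, 2.03], [-1.54, 1.56], [0.2, 2.42], [-1.41, 4.55], [0.19, 2.02], [-2.57, 2.57]. Speed limits (rad/s): [2.57, 2.57, 3.14, 3.14, 3.14, 3.14, 3.14].

### API

Orientations are given as a rotation vector (axis times angle).
In Python, from rig import manip gives the robot as it stands. The module is installed in compiled form; this text tells all that it offers.
- The arm moves only by the tool play_rows, never from a script. Its argument "moves" is a list of rows, each a list of 3 entries, a list of its own where there are three numbers: the shift along the tool's x, y, z in units of 0.05 m (1.0 is 0.05 m), then the turn, a rotation vector about the tool's x, y, z in units of 4 degrees (1.0 is 4 degrees), then the opening, from -1 (shut) to 1 (fully open). A call has 1 to 12 rows; each row shifts and turns the commanded pose from where the row before left it, along the tool's axes as they then stand; what a row does not reach is not made up. A row lasts 1/10 s, in which the tool goes at most 50 mm and 8.59 degrees, less where a joint would pass 70% of its speed; a pose out of reach is approached as far as the arm can. A call with a number of a shift or a turn outside -1 to 1 is refused whole. A call with a gripper value outside its range is refused whole. The fingers move at their own pace and stop on an object; "squeeze" is the grip in N (left out, the last holds). Time passes only in rows, so rows that do not move let the fingers close. It gives the time, the measured TCP pose, the force, the opening and the grip force at its end, in the units of the state.
- manip.observe(): the state, without advancing time (a new reading comes with each control period).
- manip.get_image(name): name is "scene" or "top"; returns a dict with "pixels" (420x560x3 uint8, red, green, blue), "fovy" (degrees; the focal length in pixels is half the picture's height over the tangent of half this angle, whatever the lens; pixels are square), "cx", "cy" (the principal point, pixels), "k1" (the pictures are not rectified: a ray, as slopes to the right and down, at radius r is drawn at 1 + k1 r^2 times it, then the intrinsics apply), "pose" (4x4, takes a point from camera to world coordinates). Camera axes: x right, y down, z forward; pixel columns grow to the right and rows downward; lengths in m; the calibration is good to about 2 mm. A picture is of the moment at which its call begins. There is no depth.
- manip.finish_job(): hands the job in; it is judged then, once.
The state is a dict: "clock": time; "qpos": joint angles; "joint_vel": joint speeds; "joint_efforts": joint torques, N m; "ee_pos": TCP position; "eef_rot": TCP orientation; "ft_force": force on the tool from outside, world axes, zero at the start; "wrist_torque": the same for the moment, N m; "grip_width": opening from 0.0 (shut) to 1.0 (fully open); "grip_force": force on a finger pad.
Only numpy, scipy, OpenCV 4.12 (cv2) and the standard library are available. Lean on these libraries where they do the work, as an engineer would, in place of code of your own. Each camera call takes 0.05 s, during which the arm holds its last target. There are 200 camera calls.

### The job

Get the parts washer ready: lift the tipping tray by its red handle so that both bushings and both nuts slide into the grey basin; the tray may stay up. Then open the blue cleaner bottle: press its orange safety cap down, twist it anticlockwise about a quarter turn while it is down, and lift it off. Finish while still holding the cap level in the gripper, about 8 cm straight above where it sat on the bottle, and leave the tools and other things around alone.

Things in the scene. Friction and masses are not known exactly. Their poses are not given: they have to be found in the camera images.
- wash_station: fixed parts-washing station: dark base plate, grey open basin at its +x end, aluminium tipping tray at its -x end. Origin on the bench directly under the tray hinge, z up, +x from tray to basin. Hinge axis along y, 85 mm above the bench; two steel hinge cheeks at y = +-64 mm rise to 100 mm
- tip_tray (a joint): tray tilt, rad: 0 level (start) to 1.4 fully tipped. Lifting the handle swings the tray up and toward the basin. From about 1.2 all parts slide out. Hinge friction (0.4 N m) lets it stay where it is left; about 5 N at the handle moves it
- tray_hinge (a point): point on the hinge axis, middle of the tray's open edge; axes of the wash station. The tray floor, 106 mm wide inside, runs from here 115 mm to -x at hinge height, with 25 mm high walls on its other three sides
- tray_handle (a point): middle of the handle: round red bar, 12 mm diameter, 100 mm long along the station's y, two side arms at y = +-45 mm, 37 mm clear of the tray's end wall. Tray level: x = -158 mm, 12 mm above the hinge, 97 mm above the bench. It circles the hinge; this frame turns with the tray. Pinch it from above, fingers closing along the station's x; the bar turns between the fingers
- basin_floor (a point): centre of the basin's inside floor, 10 mm above the bench, 42 mm to +x of the hinge; axes of the wash station. Inside 117 (x) by 142 (y) mm, walls 4 mm, rim 56 mm above this point; on the far side a splash back rises to 140 mm above the bench
- bushing_1: beige stepped round bushing, 30 mm diameter, 30 mm high, standing in the tray; origin at the centre of its underside
- bushing_2: grey stepped round bushing, 30 mm diameter, 30 mm high, standing in the tray; origin at the centre of its underside
- hex_nut_1: steel hexagon nut, 22x24x12 mm, lying in the tray; origin at the centre of its underside
- hex_nut_2: steel hexagon nut, 19x22x12 mm, lying in the tray; origin at the centre of its underside
- bottle: blue cleaner bottle (72 mm diameter, shoulder 82 to 96 mm above the bench, neck 28 mm diameter), clamped in a dark steel holder with a 100x100 mm foot screwed to the bench: it cannot move. Origin at the foot's underside on the bottle's axis, z up
- bottle_mouth (a point): centre of the bottle's mouth, 132 mm above the bench, axes of the bottle. Two lips on the neck hold the cap's lugs; lifted 30 mm, the cap is clear of the neck
- cap: orange ribbed push-and-turn safety cap, round, 50 mm diameter, 49 mm high (upper 22 mm solid, hollow skirt below), about 50 g, loose once unlocked. Origin at the centre of its lower edge, z up. Locked, its lower edge is 112 mm, its top 161 mm above the bench. Grip it across its diameter from above, at any yaw
- cap_top (a point): centre of the cap's top face, 49 mm above the cap's origin. To open: press the cap down 4 to 7 mm (it bottoms at 7 mm) and keep it down, turn it anticlockwise seen from above; from 50 to 130 degrees of turn it is free to lift straight off. Not pressed it does not turn; clockwise it is stopped
- seal_spring (a joint): white sprung seal disc in the bottle's mouth that pushes the cap up, in m: 0 fully up (cap off), 0.004 under the locked cap (5 N), 0.011 under the cap pressed to its stop (8.5 N)
- glue_bottle: bystander: white glue bottle with red pointed cap, 52 mm diameter, 151 mm high, standing loose; origin at its underside
- pliers_red: bystander: loose pliers with red handles, 64x183x14 mm, lying; origin at the underside of its middle
- steel_block: bystander: loose steel block 30x50x25 mm; origin at its underside
Things that resemble listed ones, but are neither listed nor needed, are in the scene too. Of the things that look like the cap, the smallest one is meant.

How it is judged:
By the outcome, as a careful person would: the job done as asked, in the order asked, and still so for the second after the job is handed in, while the arm keeps its last pose, push and grip.
It also fails if it takes over 51 s, if anything falls off the work surface, if the arm or the gripper's body presses on something with over 40 N, if the wrist force passes 120 N, or if a joint passes its speed limit or range.

## Working session

There is one attempt and no reset: what is moved stays moved. The work goes in short steps, Python scripts to look and compute and a tool call to move; the robot and the scene stay as the last step left them, time stands still between calls to the robot, and variables do not carry over. Pictures are saved under pics/ and viewed, at most 10 in all, crops included, and the job is handed in when it is done.

Besides the shell and the picture viewer there is one more tool, called after "Request:" as name([rows], argument=value, ...), one row to a line, values as JSON. play_rows: Moves the arm, as the interface text tells. Shifts and turns lie within -1 to 1; 1 stands for 0.05 m of shift or 4 degrees of turn. Its arguments: {"type":"object","properties":{"moves":{"type":"array"},"squeeze":{"type":"number"}},"required":["moves"]}

```bash
mkdir -p pics; cat > h.py <<'E'
import numpy as np, cv2
from rig import manip
def cam(n):
    d=manip.get_image(n); return d
def K(d):
    f=d["pixels"].shape[0]/2/np.tan(np.radians(d["fovy"])/2); return f
def ray(d,u,v):
    f=K(d); p=np.array([(u-d["cx"])/f,(v-d["cy"])/f]); q=p.copy()
    for _ in range(30): q=p/(1+d["k1"]*(q@q))
    T=np.array(d["pose"]); r=T[:3,:3]@np.array([q[0],q[1],1]); return T[:3,3],r/np.linalg.norm(r)
def onz(d,u,v,z):
    o,r=ray(d,u,v); return o+r*(z-o[2])/r[2]
def proj(d,P):
    T=np.array(d["pose"]); c=T[:3,:3].T@(np.array(P)-T[:3,3]); s=c[:2]/c[2]; s=s*(1+d["k1"]*(s@s)); return s*K(d)+[d["cx"],d["cy"]]
def tri(a,ua,b,ub):
    o1,r1=ray(a,*ua);o2,r2=ray(b,*ub)
    t=np.linalg.lstsq(np.c_[r1,-r2],o2-o1,rcond=None)[0]
    p,q=o1+t[0]*r1,o2+t[1]*r2; return (p+q)/2,np.linalg.norm(p-q)
E
python3 - <<'E'
from h import *
import pickle
D={n:cam(n) for n in("scene","top")}
pickle.dump(D,open("d0.pkl","wb"))
for n,d in D.items():
    cv2.imwrite(f"pics/{n}0.png",d["pixels"][:,:,::-1]); print(n,d["fovy"],d["cx"],d["cy"],d["k1"],np.round(d["pose"],3).tolist())
print(manip.observe(),manip.tip_reach)
E
```

```text
scene 57.70816497270324 280.046551394282 197.3343431162651 0.009073186341578846 [[0.511, -0.405, 0.758, -0.14], [-0.859, -0.226, 0.459, -0.42], [-0.015, -0.886, -0.463, 0.517], [0.0, 0.0, 0.0, 1.0]]
top 49.597837473102906 278.67373458856747 210.8362010977787 0.04258329773083076 [[0.028, -0.995, 0.095, 0.391], [-1.0, -0.027, 0.012, -0.023], [-0.01, -0.095, -0.995, 1.36], [0.0, 0.0, 0.0, 1.0]]
{'clock': 0.1, 'qpos': array([-0.97978122,  0.50178546, -0.42683225,  1.55134533,  0.22080687,
        1.13831088, -0.21027998]), 'joint_vel': array([-0.00032002, -0.00170572, -0.0009684 , -0.00235238, -0.00037821,
        0.000174  ,  0.0008198 ]), 'joint_efforts': array([-1.09355251e-02, -5.70814705e+01, -5.83835810e+00, -2.81748962e+01,
        1.05258875e-02,  5.46277966e-03, -2.41857862e-05]), 'ee_pos': array([0.20912082, 0.61482172, 0.2553456 ]), 'eef_rot': array([-5.12424702e-01, -3.09915062e+00,  2.75396880e-03]), 'ft_force': array([-0.17292188, -0.10574849,  1.04685316]), 'wrist_torque': array([-0.03982392, -0.03714046,  0.00057668]), 'grip_force': 0.0, 'grip_width': 1.0020055177270288} 0.025
```

View pics/scene0.png

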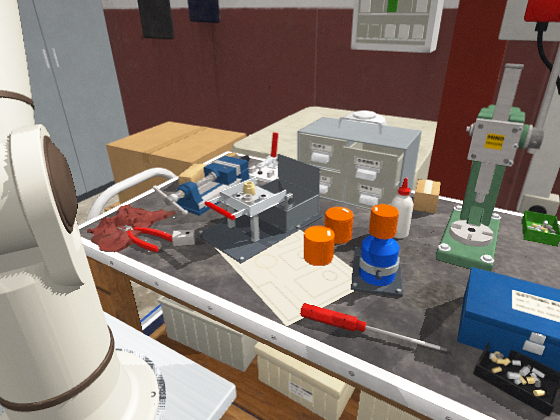

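View pics/top0.png

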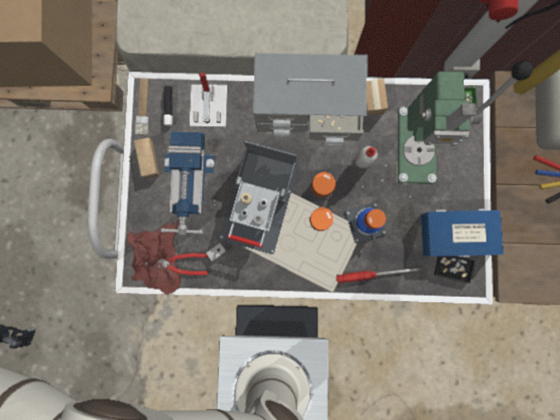

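Scene: three orange candidates, at scene px (384,221) on the blue bottle, (338,225) and (319,245) loose; in the top view these are (375,218), (323,183) and (320,218). The tray handle is red, at top px ~(244,239) and scene px ~(219,211). I'll measure all of them and confirm with a crop.

```bash
python3 - <<'E'
from h import *
import pickle
D=pickle.load(open("d0.pkl","rb"))
R={"scene":{"orange":(290,190,410,280),"blue":(350,225,410,290),"red":(200,195,240,222)},
"top":{"orange":(300,165,395,240),"blue":(350,200,395,240),"red":(220,225,270,250)}}
for n,d in D.items():
    hsv=cv2.cvtColor(d["pixels"],cv2.COLOR_RGB2HSV).astype(int)
    H,S,V=hsv[...,0],hsv[...,1],hsv[...,2]
    M={"orange":(H>5)&(H<18)&(S>170)&(V>100),"blue":(H>100)&(H<130)&(S>150)&(V>60),"red":((H<6)|(H>172))&(S>150)&(V>70)}
    for k,(a,b,c,e) in R[n].items():
        m=np.zeros(H.shape,np.uint8); m[b:e,a:c]=M[k][b:e,a:c]
        N,L,st,ce=cv2.connectedComponentsWithStats(m)
        for i in range(1,N):
            if st[i,4]>25:
                q=cv2.minAreaRect(np.argwhere(L==i)[:,::-1].astype(np.float32))
                print(n,k,st[i].tolist(),ce[i].round(1),[np.round(x,1).tolist() for x in q])
t=D["top"];s=D["scene"]
for z in(0,.049,.161): print(z,[onz(t,u,v,z).round(3).tolist() for u,v in((375,218),(323,183),(320,218))])
a=cv2.resize(t["pixels"][135:260,210:395],None,fx=4,fy=4,interpolation=cv2.INTER_CUBIC)
cv2.imwrite("pics/ctop.png",a[:,:,::-1])
b=cv2.resize(s["pixels"][150:300,195:420],None,fx=3.5,fy=3.5,interpolation=cv2.INTER_CUBIC)
cv2.imwrite("pics/cscene.png",b[:,:,::-1])
E
```

```text
scene orange [369, 204, 30, 35, 842] [383.3 221.2] [[383.1, 221.2], [27.2, 34.2], 8.1]
scene orange [304, 207, 49, 58, 1845] [327.3 235.9] [[327.0, 235.0], [40.0, 66.8], 41.0]
scene blue [361, 235, 39, 33, 970] [379.4 251.4] [[379.5, 251.6], [37.7, 30.4], 7.8]
scene blue [359, 267, 37, 19, 327] [375.9 278.2] [[375.8, 277.5], [36.5, 15.1], 9.5]
scene red [205, 202, 30, 18, 161] [219.9 210.3] [[219.8, 210.0], [33.6, 5.2], 29.7]
top orange [312, 173, 23, 22, 289] [322.7 184.5] [[322.7, 184.1], [20.8, 20.7], 35.5]
top orange [311, 208, 21, 22, 281] [320.2 219.2] [[320.9, 218.8], [20.1, 20.6], 63.4]
top orange [366, 210, 19, 18, 189] [375.6 218.2] [[375.0, 218.5], [16.1, 17.4], 63.4]
top blue [357, 209, 23, 24, 157] [363.9 222.9] [[366.1, 222.2], [23.3, 18.0], 65.8]
top red [230, 235, 29, 11, 113] [244.2 240.2] [[244.4, 240.2], [28.8, 3.8], 15.9]
0 [[0.507, -0.294, 0.0], [0.609, -0.137, 0.0], [0.503, -0.13, 0.0]]
0.049 [[0.503, -0.285, 0.049], [0.601, -0.133, 0.049], [0.499, -0.126, 0.049]]
0.161 [[0.493, -0.262, 0.161], [0.583, -0.124, 0.161], [0.49, -0.118, 0.161]]
```

View pics/ctop.png

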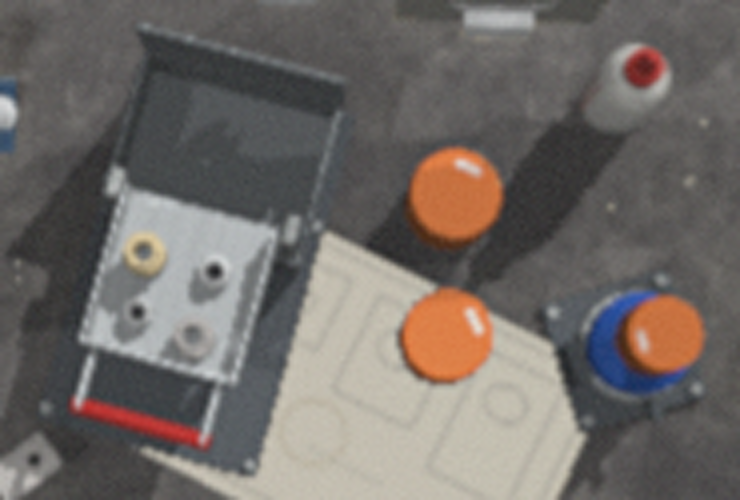

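View pics/cscene.png

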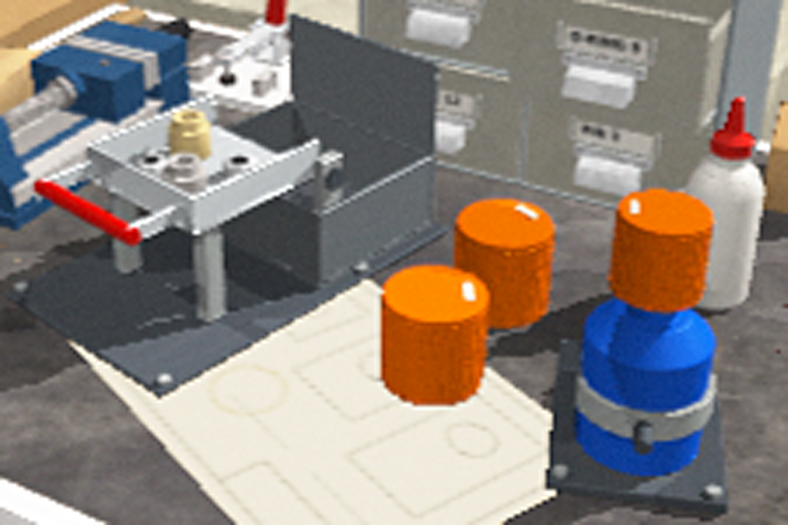

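The crops confirm it. The two loose look-alikes are wider (scene crop ~107 px and ~100 px, top ~21 px), while the one on the bottle is the smallest (top ~17 px despite standing higher) and sits on the bottle, so that is the cap. The handle bar ends are at top crop (75,405) and (208,440), scene crop (40,187) and (136,237).

```bash
python3 - <<'E'
from h import *
import pickle
from scipy.spatial.transform import Rotation as R
D=pickle.load(open("d0.pkl","rb"));t=D["top"];s=D["scene"]
T=lambda x,y:(210+x/4-.4,135+y/4-.4); S=lambda x,y:(195+x/3.5-.4,150+y/3.5-.4)
for n,a,b in(("barL",T(75,405),S(40,187)),("barR",T(208,440),S(136,237)),("cap",T(667,335),S(663,214)),("glue",T(645,67),S(738,100))):
    p,e=tri(t,a,s,b); print(n,p.round(4),round(e,4))
l,r=onz(t,*T(75,405),.097),onz(t,*T(208,440),.097); print("z.097",l.round(4),r.round(4),np.linalg.norm(l-r))
print("mask mid",onz(t,244.2,239.8,.1).round(4), onz(s,219.9,209.8,.099).round(4))
print("cap161",onz(t,*T(667,335),.161),onz(s,*S(663,214),.161))
for q in((145,30),(343,80)): print("splash",onz(t,*T(*q),.14).round(3))
for q in((116,180),(291,230)): print("cheek",onz(t,*T(*q),.1).round(3))
print(R.from_rotvec(manip.observe()["eef_rot"]).as_matrix().round(3))
E
```

```text
barL [0.4379 0.1308 0.0983] 0.0006
barR [0.4168 0.037  0.0978] 0.0014
cap [ 0.4924 -0.2651  0.1608] 0.0014
glue [ 0.6752 -0.2546  0.1513] 0.0066
z.097 [0.4381 0.1307 0.097 ] [0.4164 0.0376 0.097 ] 0.09561871880812395
mask mid [0.4283 0.086  0.1   ] [0.4273 0.0817 0.099 ]
cap161 [ 0.49264704 -0.26574814  0.161     ] [ 0.49148308 -0.26465878  0.161     ]
splash [0.694 0.087 0.14 ]
splash [ 0.663 -0.049  0.14 ]
cheek [0.596 0.108 0.1  ]
cheek [ 0.564 -0.016  0.1  ]
[[-0.947  0.322 -0.001]
 [ 0.322  0.947 -0.002]
 [ 0.    -0.002 -1.   ]]
```

Request:
play_rows([
  [[-0.63,-0.72,0],[0,0,0],1],
  [[-0.63,-0.72,0],[0,0,0],1],
  [[-0.63,-0.72,0],[0,0,0],1],
  [[-0.63,-0.72,0],[0,0,0],1],
  [[-0.63,-0.72,0],[0,0,0],1],
  [[-0.63,-0.72,0],[0,0,0],1],
  [[-0.63,-0.72,0],[0,0,0],1],
  [[-0.63,-0.72,0],[0,0,0],1],
  [[-0.63,-0.72,0],[0,0,0],1],
  [[-0.63,-0.72,0],[0,0,0],1],
  [[-0.63,-0.72,0],[0,0,0],1],
  [[-0.63,-0.72,0],[0,0,0],1],
], squeeze=40)

```text
clock: 1.3
ee_pos: [0.4282, 0.0827, 0.2563]
eef_rot: [0.512, 3.099, 0.0]
ft_force: [0.8, 1.0, -0.2]
grip_width: 0.998
grip_force: 0.0
```

Request:
play_rows([
  [[0,0,0],[0,0,1],-0.15],
  [[0,0,0],[0,0,1],-0.15],
  [[0,0,0],[0,0,1],-0.15],
  [[0,0,0],[0,0,1],-0.15],
  [[0,0,0],[0,0,1],-0.15],
  [[0,0,0],[0,0,1],-0.15],
  [[0,0,0],[0,0,1],-0.15],
  [[0,0,0],[0,0,1],-0.15],
  [[0,0,0],[0,0,1],-0.15],
  [[0,0,0],[0,0,1],-0.15],
  [[0,0,0],[0,0,1],-0.15],
])

```text
clock: 2.4
ee_pos: [0.4277, 0.0846, 0.256]
eef_rot: [-1.64, -2.679, 0.001]
ft_force: [-0.2, 0.0, -0.6]
grip_width: 0.425
grip_force: 0.0
```

Request:
play_rows([
  [[0,0,0],[0,0,1],-0.15],
  [[0,0,0],[0,0,1],-0.15],
  [[0,0,0],[0,0,1],-0.15],
  [[0,0,0],[0,0,1],-0.15],
  [[0,0,0],[0,0,1],-0.15],
  [[0,0,0],[0,0,1],-0.15],
  [[0,0,0],[0,0,1],-0.15],
  [[0,0,0],[0,0,1],-0.15],
  [[0,0,0],[0,0,1],-0.15],
  [[0,0,0],[0,0,1],-0.15],
  [[0,0,0],[0,0,0],-0.15],
  [[0,0,0],[0,0,0],-0.15],
])

```text
clock: 3.6
ee_pos: [0.4278, 0.0847, 0.2561]
eef_rot: [-2.453, -1.963, 0.001]
ft_force: [0.5, 0.4, 0.3]
grip_width: 0.425
grip_force: 0.0
```

```bash
cat > g.py <<'E'
from h import *; import sys
from scipy.spatial.transform import Rotation as R
o=manip.observe(); M=R.from_rotvec(o["eef_rot"]).as_matrix(); p=o["ee_pos"]
print("t",round(o["clock"],2),"p",p.round(4),"yaw_y",np.degrees(np.arctan2(M[1,1],M[0,1])).round(2),"z",M[:,2].round(4),"F",o["ft_force"].round(1),"w",round(o["grip_width"]*85,1),o["grip_force"],"q",o["qpos"].round(2))
if len(sys.argv)>3:
    d=M.T@(np.array(list(map(float,sys.argv[1:4])))-p); print("tool units",(d/.05).round(3))
E
python3 g.py .428 .084 .1035
```

```text
t 3.6 p [0.4278 0.0847 0.2561] yaw_y -12.67 z [-5.e-04 -1.e-04 -1.e+00] F [0.5 0.4 0.3] w 36.1 0.0 q [-0.23  0.09 -0.03  2.07  0.    0.99 -0.48]
tool units [-0.012  0.008  3.052]
```

Request:
play_rows([
  [[0,0,0.5],[0,0,0],-0.15],
  [[0,0,0.5],[0,0,0],-0.15],
  [[0,0,0.5],[0,0,0],-0.15],
  [[0,0,0.5],[0,0,0],-0.15],
  [[0,0,0.3],[0,0,0],-0.15],
  [[0,0,0.3],[0,0,0],-0.15],
  [[0,0,0.3],[0,0,0],-0.15],
  [[0,0,0.15],[0,0,0],-0.15],
  [[0,0,0],[0,0,0],-0.15],
])

```text
clock: 4.5
ee_pos: [0.4272, 0.0845, 0.1029]
eef_rot: [-2.453, -1.961, 0.003]
ft_force: [-0.2, 0.6, 0.3]
grip_width: 0.427
grip_force: 0.0
```

```bash
python3 g.py .428 .084 .1035; python3 - <<'E'
from h import *
d=cam("scene"); cv2.imwrite("pics/s1.png",cv2.resize(d["pixels"][130:280,160:385],None,fx=3.5,fy=3.5,interpolation=cv2.INTER_CUBIC)[:,:,::-1])
E
```

```text
t 4.5 p [0.4272 0.0845 0.1029] yaw_y -12.73 z [-2.2e-03 -5.0e-04 -1.0e+00] F [-0.2  0.6  0.3] w 36.3 0.0 q [-0.23  0.34 -0.03  2.2   0.02  0.61 -0.5 ]
tool units [-0.007  0.017 -0.011]
```

View pics/s1.png

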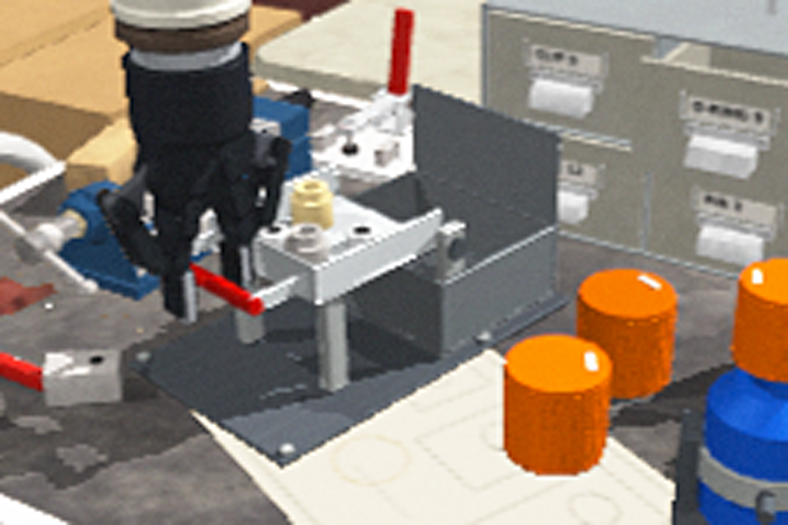

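The fingers straddle the bar at about crop (180–240, 275), with the bar clear of both pads. Closing and checking the grip.

Request:
play_rows([
  [[0,0,0],[0,0,0],-1],
  [[0,0,0],[0,0,0],-1],
  [[0,0,0],[0,0,0],-1],
  [[0,0,0],[0,0,0],-1],
  [[0,0,0],[0,0,0],-1],
  [[0,0,0],[0,0,0],-1],
])

```text
clock: 5.15
ee_pos: [0.4282, 0.0849, 0.1045]
eef_rot: [2.455, 1.96, 0.001]
ft_force: [-2.9, -0.3, 5.9]
grip_width: 0.121
grip_force: 39.1
```

```bash
python3 g.py; python3 -c "
import numpy as np
A=.0758+np.linspace(0,1.32,25);x=-.1585*np.cos(A);z=.1585*np.sin(A)
print(np.c_[np.diff(x),-np.diff(z)].round(5)/.05)"
```

```text
t 5.15 p [0.4282 0.0849 0.1045] yaw_y -12.8 z [ 6.e-04  5.e-04 -1.e+00] F [-2.9 -0.3  5.9] w 10.3 39.1133451461792 q [-0.23  0.33 -0.03  2.2   0.02  0.61 -0.5 ]
[[ 0.018  -0.1734]
 [ 0.0274 -0.1722]
 [ 0.037  -0.1704]
 [ 0.0462 -0.168 ]
 [ 0.0554 -0.1652]
 [ 0.0644 -0.162 ]
 [ 0.0732 -0.1582]
 [ 0.0818 -0.154 ]
 [ 0.0902 -0.1492]
 [ 0.0982 -0.144 ]
 [ 0.106  -0.1384]
 [ 0.1134 -0.1324]
 [ 0.1206 -0.126 ]
 [ 0.1272 -0.1192]
 [ 0.1336 -0.112 ]
 [ 0.1396 -0.1044]
 [ 0.145  -0.0966]
 [ 0.1502 -0.0886]
 [ 0.1548 -0.0802]
 [ 0.159  -0.0714]
 [ 0.1626 -0.0626]
 [ 0.1658 -0.0536]
 [ 0.1686 -0.0444]
 [ 0.1708 -0.035 ]]
```

Request:
play_rows([
  [[0,0.018,-0.173],[0,0,0],-1],
  [[0,0.027,-0.172],[0,0,0],-1],
  [[0,0.037,-0.17],[0,0,0],-1],
  [[0,0.046,-0.168],[0,0,0],-1],
  [[0,0.055,-0.165],[0,0,0],-1],
  [[0,0.064,-0.162],[0,0,0],-1],
  [[0,0.073,-0.158],[0,0,0],-1],
  [[0,0.082,-0.154],[0,0,0],-1],
])

```text
clock: 5.95
ee_pos: [0.4462, 0.0804, 0.1701]
eef_rot: [-2.453, -1.96, 0.004]
ft_force: [-4.4, 3.9, -4.3]
grip_width: 0.124
grip_force: 38.9
```

```bash
python3 g.py
```

```text
t 5.95 p [0.4462 0.0804 0.1701] yaw_y -12.76 z [-3.4e-03 -1.0e-04 -1.0e+00] F [-4.4  3.9 -4.3] w 10.5 38.88978660106659 q [-0.21  0.24 -0.03  2.11  0.01  0.79 -0.47]
```

Forces are small and it is following the arc, so I'll continue.

Request:
play_rows([
  [[0,0.09,-0.149],[0,0,0],-1],
  [[0,0.098,-0.144],[0,0,0],-1],
  [[0,0.106,-0.138],[0,0,0],-1],
  [[0,0.113,-0.132],[0,0,0],-1],
  [[0,0.121,-0.126],[0,0,0],-1],
  [[0,0.127,-0.119],[0,0,0],-1],
  [[0,0.134,-0.112],[0,0,0],-1],
  [[0,0.14,-0.104],[0,0,0],-1],
])

```text
clock: 6.75
ee_pos: [0.4871, 0.0703, 0.2216]
eef_rot: [-2.448, -1.957, 0.017]
ft_force: [-22.4, 1.8, 20.3]
grip_width: 0.123
grip_force: 40.0
```

Request:
play_rows([
  [[0,0.145,-0.097],[0,0,0],-1],
  [[0,0.15,-0.089],[0,0,0],-1],
  [[0,0.155,-0.08],[0,0,0],-1],
  [[0,0.159,-0.071],[0,0,0],-1],
  [[0,0.163,-0.063],[0,0,0],-1],
  [[0,0.166,-0.054],[0,0,0],-1],
  [[0,0.169,-0.044],[0,0,0],-1],
  [[0,0.171,-0.035],[0,0,0],-1],
  [[0,0,0],[0,0,0],-1],
  [[0,0,0],[0,0,0],-1],
  [[0,0,0],[0,0,0],-1],
])

```text
clock: 7.85
ee_pos: [0.5568, 0.0529, 0.2503]
eef_rot: [2.454, 1.955, 0.002]
ft_force: [-2.6, -4.4, 6.5]
grip_width: 0.125
grip_force: 41.3
```

```bash
python3 g.py;  python3 - <<'E'
from h import *
d=cam("scene"); a=cv2.resize(d["pixels"][90:265,190:390],None,fx=2,fy=2.0,interpolation=cv2.INTER_CUBIC)
d=cam("top"); b=cv2.resize(d["pixels"][130:260,210:320],(340,350),interpolation=cv2.INTER_CUBIC)
cv2.imwrite("pics/s2.png",np.hstack([a,b])[:,:,::-1])
E
```

```text
t 7.85 p [0.5568 0.0529 0.2503] yaw_y -12.92 z [ 0.0035 -0.0026 -1.    ] F [-2.6 -4.4  6.5] w 10.6 41.308157444000244 q [-0.15  0.31  0.01  1.8   0.    1.02 -0.37]
```

View pics/s2.png

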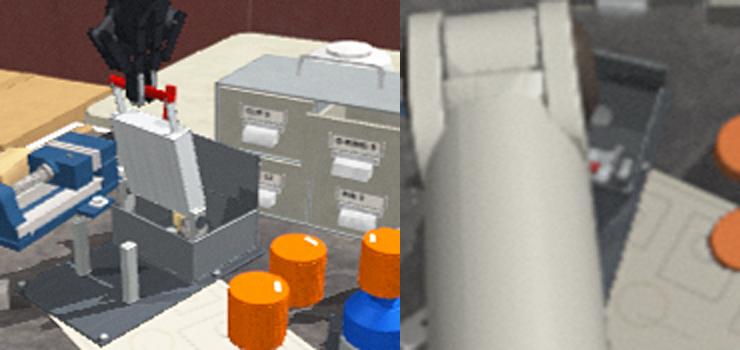

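The tray is up at about 1.33 rad. A beige bushing shows near the hinge at left-panel px (180,220). I'll nudge the tray a little further, release, rise, and check the basin from above.

Request:
play_rows([
  [[0,0.08,-0.01],[0,0,0],-1],
  [[0,0.06,0],[0,0,0],-1],
  [[0,0,0],[0,0,0],-1],
  [[0,0,0],[0,0,0],-1],
  [[0,0,0],[0,0,0],-0.2],
  [[0,0,0],[0,0,0],-0.2],
  [[0,0,0],[0,0,0],-0.2],
  [[0,0,-0.3],[0,0,0],-0.2],
  [[0,0,-0.5],[0,0,0],-0.2],
  [[0,0,-0.5],[0,0,0],-0.2],
  [[0,0,-0.2],[0,0,0],-0.2],
])

```text
clock: 9.05
ee_pos: [0.5635, 0.0545, 0.3258]
eef_rot: [2.453, 1.96, 0.005]
ft_force: [0.5, -0.7, -1.0]
grip_width: 0.398
grip_force: 0.0
```

```bash
python3 g.py .492 -.265 .30
```

```text
t 9.05 p [0.5635 0.0545 0.3258] yaw_y -12.76 z [ 4.1e-03  4.0e-04 -1.0e+00] F [ 0.5 -0.7 -1. ] w 33.9 0.0 q [-0.15  0.25  0.01  1.7  -0.    1.18 -0.36]
tool units [-6.549  0.015  0.508]
```

Request:
play_rows([
  [[-0.82,0,0],[0,0,0],0.65],
  [[-0.82,0,0],[0,0,0],0.65],
  [[-0.82,0,0],[0,0,0],0.65],
  [[-0.82,0,0],[0,0,0],0.65],
  [[-0.82,0,0],[0,0,0],0.65],
  [[-0.82,0,0],[0,0,0],0.65],
  [[-0.82,0,0],[0,0,0],0.65],
  [[-0.82,0,0],[0,0,0],0.65],
  [[0,0,0],[0,0,1],0.65],
  [[0,0,0],[0,0,1],0.65],
  [[0,0,0],[0,0,1],0.65],
  [[0,0,0],[0,0,1],0.65],
])

```text
clock: 10.25
ee_pos: [0.4893, -0.2656, 0.3224]
eef_rot: [-2.706, -1.595, 0.001]
ft_force: [0.9, 0.3, -0.9]
grip_width: 0.826
grip_force: 0.0
```

Request:
play_rows([
  [[0,0,0],[0,0,1],0.65],
  [[0,0,0],[0,0,1],0.65],
  [[0,0,0],[0,0,1],0.65],
  [[0,0,0],[0,0,1],0.65],
  [[0,0,0],[0,0,1],0.65],
  [[0,0,0],[0,0,1],0.65],
  [[0,0,0],[0,0,1],0.65],
  [[0,0,0],[0,0,1],0.65],
  [[0,0,0],[0,0,1],0.65],
  [[0,0,0],[0,0,1],0.65],
  [[0,0,0],[0,0,1],0.65],
  [[0,0,0],[0,0,0],0.65],
])

```text
clock: 11.45
ee_pos: [0.4894, -0.2654, 0.3225]
eef_rot: [-3.106, -0.47, 0.002]
ft_force: [-0.9, 0.1, 0.0]
grip_width: 0.827
grip_force: 0.0
```

```bash
python3 g.py .492 -.265 .18;  python3 - <<'E'
from h import *
d=cam("scene"); a=cv2.resize(d["pixels"][120:295,190:415],None,fx=2,fy=2.0,interpolation=cv2.INTER_CUBIC)
d=cam("top"); b=cv2.resize(d["pixels"][135:225,230:318],(340,350),interpolation=cv2.INTER_CUBIC)
cv2.imwrite("pics/s3.png",np.hstack([a,b])[:,:,::-1])
E
```

```text
t 11.45 p [ 0.4894 -0.2654  0.3225] yaw_y -72.79 z [-1.e-03  1.e-04 -1.e+00] F [-0.9  0.1  0. ] w 70.3 0.0 q [ 0.15  0.25  0.36  1.73 -0.09  1.18 -0.74]
tool units [0.055 0.009 2.85 ]
```

View pics/s3.png

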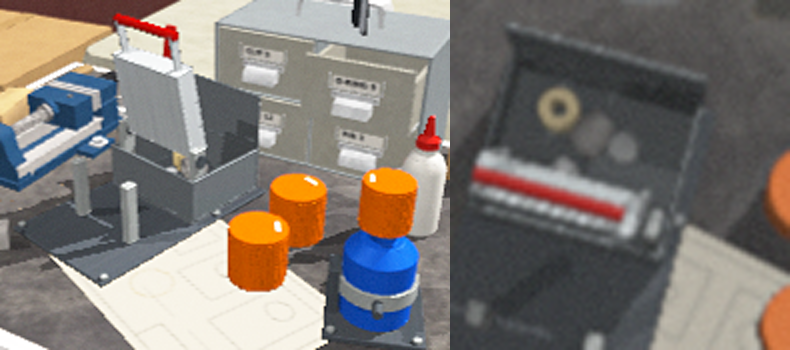

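The tray stays up. In the top panel, the basin holds the beige bushing (557,108), the grey bushing (593,132) and nuts at (622,148) and ~(566,163, at the tray's shadow edge). Checking that last one and the bushing's height numerically.

```bash
python3 - <<'E'
from h import *
t=cam("top");s=cam("scene")
a=np.radians(-13.3);Rm=np.array([[np.cos(a),np.sin(a)],[-np.sin(a),np.cos(a)]]);h=np.array([.5814,.0469])
for n,x,y,z in(("beige",557,108,.035),("grey",593,132,.035),("nutA",622,148,.022),("nutB",566,163,.022)):
    p=onz(t,230+(x-450)/340*88-.4,135+y/350*90-.4,z); print(n,p.round(3),"station",(Rm@(p[:2]-h)).round(3),"scene px",proj(s,p).round(0))
c=t["pixels"][140:200,235:310]; c=cv2.convertScaleAbs(cv2.resize(c,None,fx=6,fy=6,interpolation=cv2.INTER_CUBIC),alpha=2)
cv2.imwrite("pics/basin.png",c[:,:,::-1])
E
```

```text
beige [0.66  0.061 0.035] station [0.073 0.032] scene px [281. 196.]
grey [0.642 0.033 0.035] station [0.062 0.   ] scene px [287. 201.]
nutA [0.633 0.011 0.022] station [ 0.058 -0.023] scene px [292. 208.]
nutB [0.62  0.053 0.022] station [0.036 0.015] scene px [276. 206.]
```

View pics/basin.png

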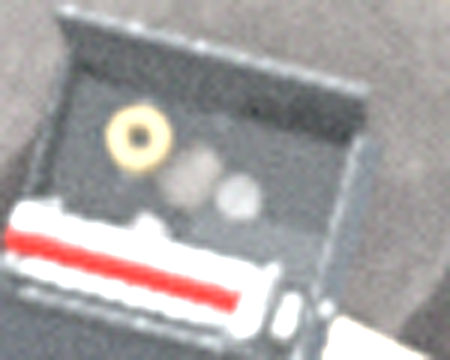

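All four parts are in the basin. Station coordinates lie within its inside walls, and the last nut peeks out past the tray wall at crop (150,225). On to the cap.

Request:
play_rows([
  [[0.05,0,0.5],[0,0,0],0.65],
  [[0,0,0.5],[0,0,0],0.65],
  [[0,0,0.5],[0,0,0],0.65],
  [[0,0,0.5],[0,0,0],0.65],
  [[0,0,0.4],[0,0,0],0.65],
  [[0,0,0.3],[0,0,0],0.65],
  [[0,0,0.3],[0,0,0],0.65],
  [[0,0,0.2],[0,0,0],0.65],
  [[0,0,0.1],[0,0,0],0.65],
  [[0,0,0],[0,0,0],0.65],
  [[0,0,0],[0,0,0],0.65],
])

```text
clock: 12.75
ee_pos: [0.4923, -0.2651, 0.1588]
eef_rot: [3.106, 0.47, 0.001]
ft_force: [0.4, 0.2, 0.9]
grip_width: 0.826
grip_force: 0.0
```

```bash
python3 g.py .492 -.265 .156
```

```text
t 12.75 p [ 0.4923 -0.2651  0.1588] yaw_y -72.77 z [ 7.e-04 -3.e-04 -1.e+00] F [0.4 0.2 0.9] w 70.2 0.0 q [ 0.19  0.44  0.32  1.89 -0.18  0.84 -0.67]
tool units [-0.005 -0.003  0.055]
```

Request:
play_rows([
  [[0,0,0.05],[0,0,0],0.65],
  [[0,0,0],[0,0,0],-1],
  [[0,0,0],[0,0,0],-1],
  [[0,0,0],[0,0,0],-1],
  [[0,0,0],[0,0,0],-1],
  [[0,0,0],[0,0,0],-1],
  [[0,0,0],[0,0,0],-1],
], squeeze=60)

```text
clock: 13.45
ee_pos: [0.4921, -0.2649, 0.156]
eef_rot: [3.106, 0.47, 0.001]
ft_force: [-1.0, 1.4, 4.8]
grip_width: 0.568
grip_force: 61.0
```

```bash
python3 g.py
```

```text
t 13.45 p [ 0.4921 -0.2649  0.156 ] yaw_y -72.78 z [ 5.e-04 -1.e-04 -1.e+00] F [-1.   1.4  4.8] w 48.3 60.968904422043124 q [ 0.19  0.44  0.32  1.89 -0.18  0.84 -0.67]
```

Gripped (48 mm, lateral force ~1–2 N, so centred). Pressing down 6 mm.

Request:
play_rows([
  [[0,0,0.04],[0,0,0],-1],
  [[0,0,0.04],[0,0,0],-1],
  [[0,0,0.04],[0,0,0],-1],
  [[0,0,0],[0,0,0],-1],
  [[0,0,0],[0,0,0],-1],
])

```text
clock: 13.95
ee_pos: [0.4921, -0.2649, 0.1501]
eef_rot: [3.106, 0.47, 0.001]
ft_force: [-3.6, 1.9, 6.8]
grip_width: 0.569
grip_force: 61.2
```

```bash
python3 g.py
```

```text
t 13.95 p [ 0.4921 -0.2649  0.1501] yaw_y -72.78 z [ 4.e-04  0.e+00 -1.e+00] F [-3.6  1.9  6.8] w 48.3 61.24590080071357 q [ 0.2   0.45  0.31  1.89 -0.18  0.83 -0.66]
```

Request:
play_rows([
  [[0,0,0],[0,0,-1],-1],
  [[0,0,0],[0,0,-1],-1],
  [[0,0,0],[0,0,-1],-1],
  [[0,0,0],[0,0,-1],-1],
  [[0,0,0],[0,0,-1],-1],
  [[0,0,0],[0,0,-1],-1],
])

```text
clock: 14.55
ee_pos: [0.4932, -0.2657, 0.1507]
eef_rot: [2.937, 1.109, 0.003]
ft_force: [-0.4, 0.0, 7.9]
grip_width: 0.571
grip_force: 61.3
```

```bash
python3 g.py .4921 -.2649 .15; python3 -c "
from h import *;print(manip.observe()['wrist_torque'])"
```

```text
t 14.55 p [ 0.4932 -0.2657  0.1507] yaw_y -48.63 z [ 0.003  -0.0016 -1.    ] F [-0.4  0.   7.9] w 48.5 61.302843706071144 q [ 0.27  0.44  0.22  1.89 -0.13  0.82 -0.29]
tool units [-0.007 -0.027  0.015]
[-0.00639288 -0.0304873   0.00788884]
```

Turning freely, with a low torque. Continuing to about 90°.

Request:
play_rows([
  [[0,0,0],[0,0,-1],-1],
  [[0,0,0],[0,0,-1],-1],
  [[0,0,0],[0,0,-1],-1],
  [[0,0,0],[0,0,-1],-1],
  [[0,0,0],[0,0,-1],-1],
  [[0,0,0],[0,0,-1],-1],
  [[0,0,0],[0,0,-1],-1],
  [[0,0,0],[0,0,-1],-1],
])

```text
clock: 15.35
ee_pos: [0.4934, -0.2657, 0.1508]
eef_rot: [2.517, 1.875, 0.003]
ft_force: [0.4, -0.3, 7.4]
grip_width: 0.568
grip_force: 61.3
```

Request:
play_rows([
  [[0,0,0],[0,0,-1],-1],
  [[0,0,0],[0,0,-1],-1],
  [[0,0,0],[0,0,-1],-1],
  [[0,0,0],[0,0,-1],-1],
  [[0,0,0],[0,0,-1],-1],
  [[0,0,0],[0,0,-1],-1],
  [[0,0,0],[0,0,-1],-1],
  [[0,0,0],[0,0,-1],-1],
  [[0,0,0],[0,0,0],-1],
  [[0,0,0],[0,0,0],-1],
])

```text
clock: 16.35
ee_pos: [0.4942, -0.2661, 0.1512]
eef_rot: [1.904, 2.492, 0.002]
ft_force: [1.7, -1.2, 7.9]
grip_width: 0.569
grip_force: 61.5
```

```bash
python3 g.py .4921 -.2649 .236; python3 - <<'E'
from h import *
d=cam("scene"); cv2.imwrite("pics/s4.png",cv2.resize(d["pixels"][170:300,330:450],None,fx=4,fy=4,interpolation=cv2.INTER_CUBIC)[:,:,::-1])
E
```

```text
t 16.35 p [ 0.4942 -0.2661  0.1512] yaw_y 15.22 z [ 0.0051 -0.0024 -1.    ] F [ 1.7 -1.2  7.9] w 48.3 61.54756503441604 q [ 0.47  0.44 -0.04  1.88  0.02  0.82  0.69]
tool units [ 0.028 -0.028 -1.697]
```

Request:
play_rows([
  [[0,0,-0.1],[0,0,0],-1],
  [[0,0,-0.15],[0,0,0],-1],
  [[0,0,-0.15],[0,0,0],-1],
  [[0,0,-0.15],[0,0,0],-1],
  [[0,0,0],[0,0,0],-1],
])

```text
clock: 16.9
ee_pos: [0.4916, -0.2647, 0.1776]
eef_rot: [-1.907, -2.496, 0.0]
ft_force: [-0.8, -0.8, -0.4]
grip_width: 0.57
grip_force: 62.6
```

```bash
python3 g.py .4921 -.2649 .236
```

```text
t 16.9 p [ 0.4916 -0.2647  0.1776] yaw_y 15.23 z [-5.e-04  1.e-04 -1.e+00] F [-0.8 -0.8 -0.4] w 48.5 62.602966418489814 q [ 0.47  0.4  -0.04  1.87  0.02  0.88  0.7 ]
tool units [-0.005  0.007 -1.168]
```

Free, with no resisting force. Raising the rest.

Request:
play_rows([
  [[0,0,-0.2],[0,0,0],-1],
  [[0,0,-0.3],[0,0,0],-1],
  [[0,0,-0.3],[0,0,0],-1],
  [[0,0,-0.27],[0,0,0],-1],
  [[0,0,-0.1],[0,0,0],-1],
  [[0,0,0],[0,0,0],-1],
  [[0,0,0],[0,0,0],-1],
  [[0,0,0],[0,0,0],-1],
])

```text
clock: 17.7
ee_pos: [0.4913, -0.2646, 0.2349]
eef_rot: [-1.907, -2.495, 0.001]
ft_force: [-0.3, 1.1, -1.3]
grip_width: 0.567
grip_force: 62.6
```

```bash
python3 g.py .4921 -.2649 .236; python3 - <<'E'
from h import *
d=cam("scene"); cv2.imwrite("pics/s5.png",cv2.resize(d["pixels"][120:310,190:430],None,fx=3,fy=3,interpolation=cv2.INTER_CUBIC)[:,:,::-1])
E
```

```text
t 17.7 p [ 0.4913 -0.2646  0.2349] yaw_y 15.22 z [-1.6e-03  8.0e-04 -1.0e+00] F [-0.3  1.1 -1.3] w 48.2 62.60352972909459 q [ 0.48  0.33 -0.04  1.82  0.01  1.    0.7 ]
tool units [-0.011  0.013 -0.023]
```

View pics/s5.png

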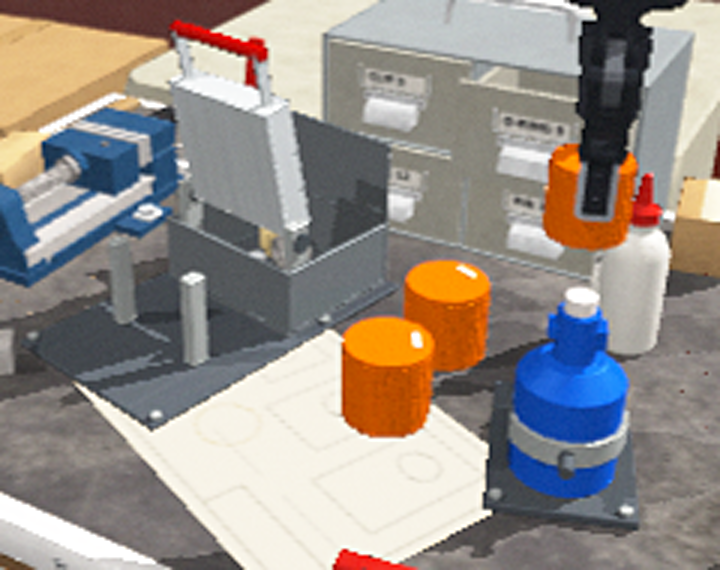

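The cap is held level at crop (592,195), above the open bottle with its seal disc at (582,303). The tray is still up and the bystanders look unmoved, so I'm handing in.

```bash
python3 -c "
from rig import manip;print(manip.finish_job())"
```

```text
the job is handed in; nothing more can be done
None
```

The job is handed in at about 18 s: the tray is tipped with both bushings and both nuts in the basin, and the unlocked cap is held level about 8 cm above where it sat on the bottle; no verdict was returned.

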